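# Load the film-clip rail and zero the frame counter

## Robot

A 6-joint arm with a two-finger parallel gripper is mounted at the origin on the work surface. World frame = base frame: x ahead of the robot, y to its left, z up, the work surface at z = 0. Lengths are in mm, angles in rad, forces in N, time in s.
With the tool pointing down it reaches from about 350 to 775 mm from the base axis. Payload 7.3 kg.
Tool frame: the origin (TCP) lies at the very end of the fingers, on their centre line; the grasp point (between the pads) lies 19 mm behind it; z points along the fingers, y is the line along which they close (so a half turn about z gives the same grasp; the last joint's range is limited). The gripper opens to 92 mm and grips with 3 to 60 N. Pads are 19 mm wide; open, the fingers measure 130 mm over their backs; the gripper's body (75 mm by 190 mm) begins 47 mm behind the grasp point.
Start: joints at [-1.288, 0.342, 1.524, -0, 1.275, -0.146], TCP at [218.308, -477.479, 226.741] pointing down, gripper open.
Joint ranges: [-2.53, 2.53], [-0.77, 2.02], [0.04, 2.7], [-1, 4.14], [0.28, 2.66], [-3.11, 3.11]. Speed limits (rad/s): [2.57, 2.57, 3.14, 3.14, 3.14, 3.14].

## Interface

Orientations are given as [roll, pitch, yaw] about the fixed x, y, z axes, in that order (R = Rz(yaw) Ry(pitch) Rx(roll)).
In Python, from plant import get_obs, optics, ticket, finder gives the robot as it stands.
- The arm moves only by the tool send_rows, never from a script. Its arguments are lists of equal length, an entry for each row: "offset": the shift along the tool's x, y, z scaled (see below), a list of three; "delta_rot": the turn, a rotation vector about the tool's x, y, z scaled (see below), a list of three. In form: {"offset": [[dx, dy, dz], ...], "delta_rot": [[rx, ry, rz], ...]}. A call has 1 to 8 rows; each row is the pose to reach, as a shift and turn from the pose commanded when the call began, along the tool's axes at that moment, turning the shorter way round; what a row does not reach only later rows make up. The controller multiplies each number of a shift by 120 mm and each number of a turn by 360 degrees. A row lasts 1/8 s, in which the tool goes at most 62.5 mm and 10.7 degrees, less where a joint would pass 70% of its speed; a pose out of reach is approached as far as the arm can. A call with a number of a shift or a turn outside -1 to 1 is refused whole. A call with a gripper value outside its range is refused whole. "grip" is the opening, from 0 (shut) to 1 (fully open), set as the call begins (left out, the last holds). The fingers move at their own pace and stop on an object; the grip force is fixed at half the most. Time passes only in rows, so rows that repeat a pose let the fingers close. It gives the time, the measured TCP pose, the force, the opening and the grip force at its end, in the units of the state.
- get_obs(): the state, without advancing time (a new reading comes with each control period).
- optics.capture(name): name is "side" or "top"; returns the picture (420x560x3 uint8, red, green, blue); there is no depth.
- optics.get_calibration(name): a dict with "fx", "fy", "cx", "cy" (pixels), "world_from_camera" (4x4, takes a point from camera to world coordinates). Camera axes: x right, y down, z forward; pixel columns grow to the right and rows downward; lengths in mm; the calibration is good to about 2 mm. A picture is of the moment at which its call begins. get_calibration takes no time and is no camera call.
- ticket.close_job(): hands the job in; it is judged then, once.
Trained networks look in the newest picture that a camera, given by its name, has taken for a name from the list of things; names that differ only in an ending like _2 or _b are one class to them, and where a whole thing is asked for, a point or a joint stands for the part that bears it (a point fixed in the world has none). Each returns a list of dicts, best first, with "confidence" (0 to 1); they miss things now and then, are a little off and sometimes report something else, mostly with a low value. They report only what shows in the picture. A call takes as long as a camera call. They do not tell look-alikes from the thing itself.
- finder.boxes_of(target, camera): "box" ([left, top, right, bottom] in pixels, round what is visible of it).
- finder.silhouettes(target, camera): "region" (420x560 bool, what is visible of it) and "box" ([left, top, right, bottom] in pixels, round what is visible of it).
- finder.pinpoint(target, camera): "uv" ([column, row] in pixels: a listed point, or the origin of a listed thing).
The state is a dict: "time": time; "joint_positions": joint angles; "dq": joint speeds; "tau": joint torques, N m; "tool_pos": TCP position; "tcp_rot": TCP orientation; "contact_force": force on the tool from outside, world axes, zero at the start; "moment": the same for the moment, N m; "grip_width": finger opening in mm; "finger_force": force on a finger pad.
Only numpy, scipy, OpenCV 4.12 (cv2) and the standard library are available. Lean on these libraries where they do the work, as an engineer would, in place of code of your own. Each camera call takes 0.05 s, during which the arm holds its last target. There are 200 camera calls.

## Task

Get the copying rail ready for the next roll: open the brass gate, slide every orange film clip you find on the counter in through the rail's mouth until its whole foot is under the lips, and slide the gate fully shut behind them. Also turn the frame counter's knob back to its zero stop. Leave the loupe, print weight, canister, tape, brush and dropper bottle where they are.

Things in the scene. Friction and masses are not known exactly. Their poses are not given: they have to be found in the camera images.
- clip_a: One of 3 or 4 alike (absent: None): upright orange film clip. Steel foot 40 (x) x 46 (y) x 6 mm, rounded corners; stem 12 (x) x 20 (y) mm, 6 to 34 mm high; grip block 16 (x) x 24 (y) mm, 34 to 70 mm high: pinch it across x. Origin: centre of the foot's underside, z up. The same after half a turn. About 110 g.
- clip_b: One of 3 or 4 alike (absent: None): upright orange film clip. Steel foot 40 (x) x 46 (y) x 6 mm, rounded corners; stem 12 (x) x 20 (y) mm, 6 to 34 mm high; grip block 16 (x) x 24 (y) mm, 34 to 70 mm high: pinch it across x. Origin: centre of the foot's underside, z up. The same after half a turn. About 110 g.
- clip_c: One of 3 or 4 alike (absent: None): upright orange film clip. Steel foot 40 (x) x 46 (y) x 6 mm, rounded corners; stem 12 (x) x 20 (y) mm, 6 to 34 mm high; grip block 16 (x) x 24 (y) mm, 34 to 70 mm high: pinch it across x. Origin: centre of the foot's underside, z up. The same after half a turn. About 110 g.
- clip_d: One of 3 or 4 alike (absent: None): upright orange film clip. Steel foot 40 (x) x 46 (y) x 6 mm, rounded corners; stem 12 (x) x 20 (y) mm, 6 to 34 mm high; grip block 16 (x) x 24 (y) mm, 34 to 70 mm high: pinch it across x. Origin: centre of the foot's underside, z up. The same after half a turn. About 110 g.
- rail: Clip rail, fixed: base 72 mm wide (x), 12 mm thick, with a straight lane along local y. Origin: underside of the base, on the lane's centre line at its mouth; z up. Lane floor 12 mm above the origin. Clips enter only through the mouth, moving along +y: foot under the lips, stem up through the slot. Four fit in a row.
- rail_apron (a point): Middle of the open apron before the mouth, on the lane's floor (rail y -50 mm, z 12 mm). Apron: rail y -85 to 0 mm, unroofed, with two guide walls 10 mm high at y -58 to -14 mm that narrow from 59 to about 45 mm apart. Set a clip down here, its foot's y along the rail's y, and slide it in.
- rail_mouth (a point): The mouth, on the lane's floor (rail y 0, z 12 mm), where the roofed part begins. It is 235 mm long (y), 45 mm wide between the walls, roofed by two aluminium lips: undersides 10 mm above the floor, tops 28 mm above the counter, slot between them 22 mm wide.
- rail_end (a point): Closed far end of the lane, on its floor (rail y 235 mm, z 12 mm).
- gate (a joint): The brass gate across the lane's mouth, sliding along the rail's local +x: 0 m = shut (lane blocked), 0.05 m = fully open (lane clear). Its plate is 8 mm thick, at rail y = -12 to -4 mm, up to 30 mm above the counter. Friction about 2 N; it stays where left.
- gate_tab (a point): Centre of the top of the gate's upright brass tab, which is 18 mm (rail x) x 12 mm (rail y) and stands from 30 to 76 mm above the counter. It moves with the gate; at rail (x 34, y -8, z 76 mm) when shut. Pinch it across its 12 mm.
- counter: The frame counter, a fixed green box 100 (x) x 120 (y) x 34 mm high with a white dial and a red zero mark on its robot-facing (-x) edge. Origin: centre of its underside; the knob's upright axis is 4 mm towards +x.
- counter_knob (a joint): Frame-counter reset knob on top of the green box: 0 rad = against its zero stop, grows as it is turned clockwise seen from above (to 3.0 rad at most). To reset it turn it counter-clockwise seen from above until it stops at 0.
- counter_knob_grip (a point): On the knob's axis at the height to grip. The knob's bar grip lies along this point's local x (along the counter's local x when at 0); pinch it across local y. The bar is 42 x 14 mm, its top 78 mm and this point 71 mm above the counter; a disc 44 mm across lies under it up to 48 mm.
- loupe: Bystander: nickel-plated loupe, 44 mm across, 42 mm high, origin under its centre.
- print_weight: Bystander: round glass print weight, 72 mm across, 34 mm high, origin under its centre.
- canister: Bystander: aluminium film canister, 37 mm across, 52 mm high, origin under its centre.
- tape_roll: Bystander: roll of red masking tape lying flat, 56 mm across, 18 mm high, origin under its centre.
- lens_brush: Bystander: lens brush lying on the counter, 150 mm long.
- dropper: Bystander: amber dropper bottle, 40 mm across, 85 mm high, origin under its centre.
Mind the look-alikes: they are no part of the job. What is shaped like the clip_a but pink is not meant.

How it is judged:
By the outcome, as a careful person would: the job done as asked, in the order asked, and still so for the second after the job is handed in, with the robot touching nothing.
Of clip_a, clip_b, clip_c, clip_d only 3 to 4 are there at a start; the rules pass over those that are not, and their reading is None.
At some moment in a run one of clip_a, clip_b, clip_c, clip_d may be knocked a few centimetres aside while the robot is not near it.
It also fails if it takes over 208 s, if anything falls off the work surface, if the arm or the gripper's body presses on something with over 40 N, if the wrist force passes 120 N, or if a joint passes its speed limit or range.

## Working session

There is one attempt and no reset: what is moved stays moved. The work goes in short steps, Python scripts to look and compute and a tool call to move; the robot and the scene stay as the last step left them, time stands still between calls to the robot, and variables do not carry over. Pictures are saved under pics/ and viewed, at most 14 in all, crops included, and the job is handed in when it is done.

Besides the shell and the picture viewer there is one more tool, called as name(argument=value, ...), one argument or row to a line, values as JSON. send_rows: Moves the arm, as the interface text tells. Its arguments: {"type":"object","properties":{"offset":{"type":"array"},"delta_rot":{"type":"array"},"grip":{"type":"number"}},"required":["offset","delta_rot"]}

```bash
ls; mkdir -p pics
python3 - <<'E'
from plant import get_obs, optics, ticket, finder
import cv2,numpy as np
np.set_printoptions(precision=3,suppress=True)
print(get_obs())
for n in("top","side"):
    im=optics.capture(n); cv2.imwrite(f"pics/{n}0.png",im[:,:,::-1])
    print(n,optics.get_calibration(n))
E
```

```text
pics
{'time': 0.0, 'joint_positions': array([-1.288,  0.343,  1.525, -0.   ,  1.275, -0.146]), 'dq': array([ 0.   ,  0.002,  0.001,  0.002, -0.001, -0.001]), 'tau': array([ -0.   , -43.124, -24.423,   0.072,   0.056,  -0.   ]), 'tool_pos': array([ 218.193, -477.085,  226.058]), 'tcp_rot': array([-3.14 , -0.   ,  0.429]), 'contact_force': array([-0.418,  0.795, -0.719]), 'moment': array([ 0.052, -0.038, -0.071]), 'finger_force': 0.0, 'grip_width': 92.16740437703609}
top {'fx': 482.1520390787197, 'fy': 482.1520390787197, 'cx': 278.01279832489456, 'cy': 217.9962360374701, 'world_from_camera': array([[  -0.007,   -0.988,    0.151,  361.017],
       [  -1.   ,    0.006,   -0.002,  -83.395],
       [   0.001,   -0.151,   -0.988, 1220.373],
       [   0.   ,    0.   ,    0.   ,    1.   ]])}
side {'fx': 456.56973162402045, 'fy': 456.56973162402045, 'cx': 277.83417666587826, 'cy': 205.936515562042, 'world_from_camera': array([[ -0.963,  -0.152,   0.224, 268.892],
       [ -0.271,   0.56 ,  -0.783, 914.369],
       [ -0.006,  -0.815,  -0.58 , 818.95 ],
       [  0.   ,   0.   ,   0.   ,   1.   ]])}
```

View pics/top0.png

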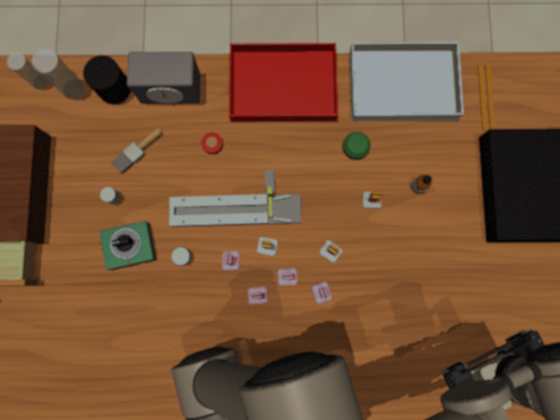

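View pics/side0.png

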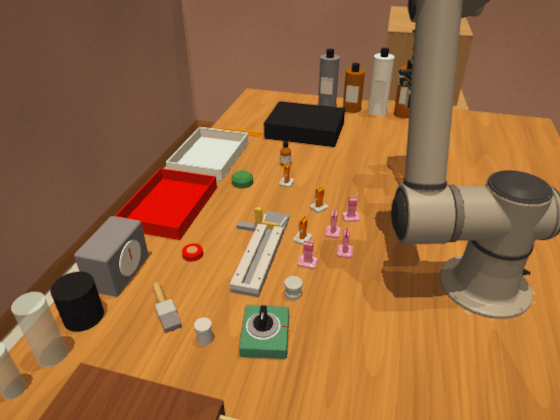

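The top view shows three orange clips at (372,200), (267,246) and (331,251). There are four pink look-alikes around (230–321, 260–295). The rail runs left from its mouth at about (270,208), and the counter is at (127,243). Next I'll fit the poses.

```bash
cat > h.py <<'E'
from plant import get_obs, optics, ticket, finder
import cv2,numpy as np
from scipy.optimize import minimize,least_squares
np.set_printoptions(precision=2,suppress=True)
C={n:optics.get_calibration(n) for n in("top","side")}
def proj(n,P):
    c=C[n];T=np.linalg.inv(c["world_from_camera"]);p=np.atleast_2d(P)@T[:3,:3].T+T[:3,3]
    return np.c_[c["fx"]*p[:,0]/p[:,2]+c["cx"],c["fy"]*p[:,1]/p[:,2]+c["cy"]]
def ray(n,uv,z):
    c=C[n];T=c["world_from_camera"];d=T[:3,:3]@[(uv[0]-c["cx"])/c["fx"],(uv[1]-c["cy"])/c["fy"],1]
    return (T[:3,3]+d*(z-T[2,3])/d[2])
def tri(uvs):  # {cam:uv}
    x0=ray(*list(uvs.items())[0],30)
    s=least_squares(lambda P:np.concatenate([(proj(n,P)-uv).ravel() for n,uv in uvs.items()]),x0)
    return s.x,np.abs(s.fun).max()
E
python3 - <<'E'
from h import *
for n in C:
    optics.capture(n)
    for t in ("clip_a","rail","rail_apron","rail_mouth","rail_end","gate_tab","counter","counter_knob_grip","loupe","canister","dropper"):
        z={"rail":0,"rail_apron":12,"rail_mouth":12,"rail_end":12,"gate_tab":76,"counter_knob_grip":71}.get(t,0)
        for d in finder.pinpoint(t,n)[:9]:
            if d["confidence"]>.25: print(n,t,round(d["confidence"],2),np.array(d["uv"]),ray(n,d["uv"],z))
E
```

```text
top clip_a 0.74 [320.1 287.3] [ 371.51 -189.65    0.  ]
top clip_a 0.72 [269.1 245.6] [477.13 -62.26   0.  ]
top clip_a 0.68 [329.2 247.9] [ 470.28 -214.69    0.  ]
top clip_a 0.68 [287.5 274.6] [ 403.67 -108.27    0.  ]
top clip_a 0.67 [255.3 294.3] [355.25 -27.31   0.  ]
top clip_a 0.63 [373.3 203.8] [ 583.22 -330.72    0.  ]
top clip_a 0.54 [230.8 259.4] [442.78  34.66   0.  ]
top clip_a 0.28 [267.5 208. ] [574.01 -58.52   0.  ]
top rail 0.7 [268.4 209.5] [570.09 -60.82   0.  ]
top rail_apron 0.6 [287.9 211.5] [ 562.56 -110.56   12.  ]
top rail_mouth 0.62 [266.  207.9] [572.2  -54.95  12.  ]
top rail_mouth 0.36 [352.1 147.1] [ 730.83 -278.74   12.  ]
top rail_end 0.7 [177.5 211.2] [565.14 169.91  12.  ]
top gate_tab 0.5 [268.6 191. ] [602.51 -62.87  76.  ]
top counter_knob_grip 0.62 [118.9 242.4] [480.39 295.84  71.  ]
top counter_knob_grip 0.54 [112.8 198.6] [587.19 315.26  71.  ]
top loupe 0.71 [182.3 256.4] [451.16 157.39   0.  ]
top canister 0.77 [114.7 197.7] [603.49 335.1    0.  ]
top dropper 0.63 [330.2 249.3] [ 466.71 -217.15    0.  ]
top dropper 0.58 [417.7 185.5] [ 630.5
[... 565 characters left out ...]
57.2   12.  ]
side rail_mouth 0.4 [249.4 290.6] [551.09 182.77  12.  ]
side rail_mouth 0.35 [303.3 241.3] [467.48 -32.3   12.  ]
side rail_end 0.66 [247.7 289.6] [556.13 180.71  12.  ]
side gate_tab 0.53 [257.5 210.3] [604.3  -53.85  76.  ]
side counter 0.98 [258.9 335.2] [491.85 294.46   0.  ]
side counter_knob_grip 0.84 [261.  314.2] [484.88 294.66  71.  ]
side counter_knob_grip 0.71 [248.6 289.7] [533.08 234.11  71.  ]
side loupe 0.64 [190.4 249.9] [759.15  70.43   0.  ]
side loupe 0.62 [295.5 296.2] [441.76 159.88   0.  ]
side canister 0.68 [205.3 340.8] [600.35 340.09   0.  ]
side dropper 0.53 [285.2 157.9] [ 640.48 -487.47    0.  ]
side dropper 0.51 [302.6 240. ] [473.61 -51.37   0.  ]
```

Run:
```python
from h import *
for n,(l,t,w,h_) in {"top":(160,165,155,110),"side":(225,200,100,130)}.items():
    im=optics.capture(n)[:,:,::-1]
    s=5 if n=="top" else 4.5
    cv2.imwrite(f"pics/{n}_crop.png",cv2.resize(im[t:t+h_,l:l+w],None,fx=s,fy=s,interpolation=cv2.INTER_CUBIC))
im=optics.capture("top")[:,:,::-1][215:275,95:200]
cv2.imwrite("pics/knob.png",cv2.resize(im,None,fx=6,fy=6,interpolation=cv2.INTER_CUBIC))
```

```text
(no output)
```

View pics/top_crop.png

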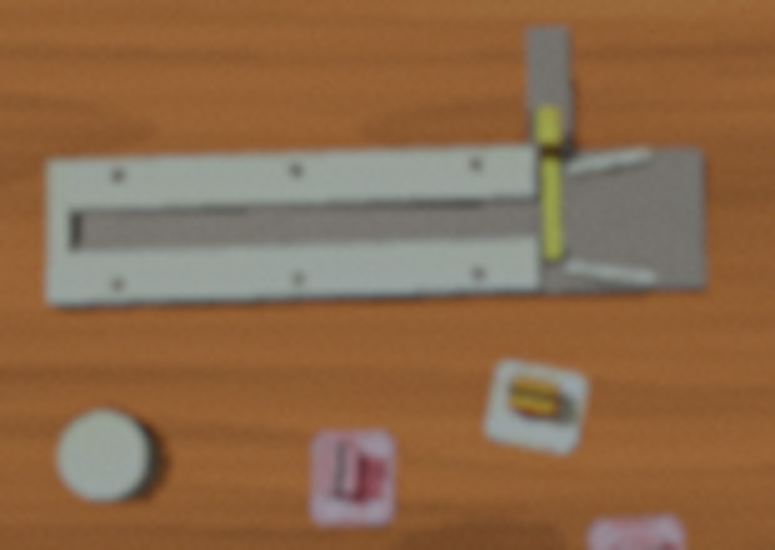

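View pics/side_crop.png

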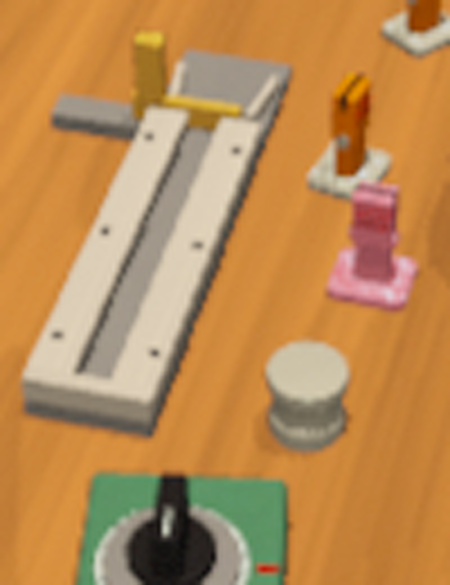

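View pics/knob.png

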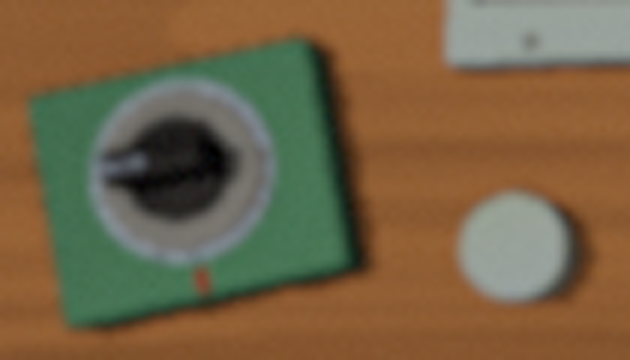

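The top crop shows the rail's lip corners at about (169,197), (170,226), (267,194) and (267,223). The gate is shut or nearly so, with its tab at about (269,190). The knob bar lies roughly along world y, about 1.8 rad from zero. Now I'll fit the rail and clips.

```bash
cat >> h.py <<'E'
def box(x0,x1,y0,y1,z0,z1): return np.array([[x,y,z] for x in(x0,x1) for y in(y0,y1) for z in(z0,z1)],float)
FOOT=box(-20,20,-23,23,0,6);GRIP=box(-8,8,-12,12,34,70);STEM=box(-6,6,-10,10,6,34)
def place(P,x,y,th,z=0):
    c,s=np.cos(th),np.sin(th);return P@np.array([[c,s,0],[-s,c,0],[0,0,1]])+[x,y,z]
def render(n,parts,S=4):
    m=np.zeros((420,560),np.uint8)
    big=np.zeros((420*S,560*S),np.uint8)
    for P in parts:
        u=proj(n,P);h=cv2.convexHull(((u+.5)*S*16).astype(np.int32)); cv2.fillConvexPoly(big,h,255,shift=4)
    return cv2.resize(big,(560,420),interpolation=cv2.INTER_AREA)/255.
def orange(im):
    h=cv2.cvtColor(im,cv2.COLOR_RGB2HSV);return h
def fitclip(n,reg,x,y,z=0):
    f=reg.astype(float)
    ys,xs=np.where(reg);a,b,c,d=max(ys.min()-8,0),ys.max()+9,max(xs.min()-8,0),xs.max()+9
    def cost(p):
        parts=[place(Q,*p[:2],p[2]/10,z) for Q in(FOOT,STEM,GRIP)]
        return np.abs(render(n,parts)-f)[a:b,c:d].sum()
    best=None
    for th in np.arange(0,np.pi,np.pi/6):
        r=minimize(cost,[x,y,th*10],method="Nelder-Mead",options=dict(initial_simplex=np.array([[x,y,th*10],[x+6,y,th*10],[x,y+6,th*10],[x,y,th*10+3]]),maxfev=70))
        if best is None or r.fun<best.fun: best=r
    return best.x[:2],np.degrees(best.x[2]/10)%180,best.fun/reg.sum()
E
python3 - <<'E'
from h import *
K=np.array([[-36,0,28],[36,0,28],[-36,-85,12],[36,-85,12]],float)
uv={"top":[[267.4,223.4],[267.4,194.4],[300.8,223],[301.2,194.6]],"side":[[283.2,227.8],[259.4,224],[289.9,214.9],[267.2,211.6]]}
far={"top":[[169.6,226],[169.4,197]],"side":[[259.4,289.3],[230.6,282.7]]}
def res(p,cams):
    r=[]
    Q=np.r_[K,[[-36,p[3],28],[36,p[3],28]]]
    for n in cams: r.append((proj(n,place(Q,*p[:3]))-(np.array(uv[n]+far[n])+[0,0])).ravel())
    return np.concatenate(r)
for cams in (["top"],["side"],["top","side"]):
    s=least_squares(lambda p:res(p,cams),[570,-59,.02,243],x_scale=[1,1,.01,1]);print("rail",cams,s.x,np.round(s.x[2],4),np.abs(s.fun).max())
for n in C:
    optics.capture(n)
    for t in("clip_a","gate_tab"):
        ds=finder.silhouettes(t,n)
        im=optics.capture(n);hsv=cv2.cvtColor(im,cv2.COLOR_RGB2HSV)
        for d in ds:
            if d["confidence"]<.25 or t!="clip_a": print(n,t,d["confidence"],d["box"]);continue
            m=d["region"]; b=d["box"];o=m&(hsv[...,1]>170)&(hsv[...,0]>3)&(hsv[...,0]<25)
            c0=ray(n,[(b[0]+b[2])/2,b[3]-6 if n=="side" else (b[1]+b[3])/2],0)
            print(n,t,round(d["confidence"],2),np.array(b),"orange",o.sum(),m.sum(),*(fitclip(n,m,*c0[:2]) if o.sum()>15 else ()))
E
```

```text
rail ['top'] [567.25 -58.88   0.02 245.53] 0.0208 0.7150715497086821
rail ['side'] [566.07 -55.06   0.02 240.88] 0.0217 0.6567019287226685
rail ['top', 'side'] [566.91 -58.05   0.02 244.3 ] 0.0224 1.0628596194227953
top clip_a 0.84 [312.5 277.9 330.3 300.6] orange 0 268
top clip_a 0.8 [360.9 194.1 380.  212.8] orange 77 276 [ 595.42 -325.23] 172.9730669747286 0.1532111395282751
top clip_a 0.75 [257.7 236.3 279.6 254. ] orange 10 280
top clip_a 0.73 [245.5 287.9 267.6 303.5] orange 0 301
top clip_a 0.66 [111.9 238.2 133.8 251.1] orange 2 251
top clip_a 0.59 [269.7 183.8 273.8 216. ] orange 1 108
top clip_a 0.59 [100.4 217.9 157.4 267.6] orange 18 2193 [454.95 322.34] 89.66387495111952 0.833781282690915
top clip_a 0.56 [279.9 270.2 296.4 283. ] orange 0 257
top clip_a 0.55 [319.5 242.8 342.9 261.8] orange 28 260 [ 462.67 -217.83] 141.49224800237513 0.15971342383107087
top clip_a 0.5 [223.3 251.2 238.6 271.5] orange 0 268
top clip_a 0.26 [173.7 167.4 302.5 224.1] orange 1 3994
top gate_tab 0.55 [112.0, 131.8, 160.1, 173.3]
side clip_a 0.84 [311.7 185.8 326.9 213.8] orange 158 270 [ 464.33 -218.61] 121.76795094620391 0.15633986928104576
side clip_a 0.77 [326.5 209.5 338.7 235.3] orange 5 253
side clip_a 0.66 [342.9 194.6 359.9 221.3] orange 2 274
side clip_a 0.65 [280.3 162.7 296.  187.2] orange 99 207 [ 596.15 -329.64] 0.6111754455360071 0.07795775314956901
side clip_a 0.57 [337.  230.4 351.  255. ] orange 2 269
side clip_a 0.52 [292.5 217.7 312.9 246.4] orange 133 263 [477.62 -59.3 ] 176.47323094631747 0.22254529188101096
side gate_tab 0.71 [252.3, 208.6, 277.7, 227.4]
side gate_tab 0.53 [255.0, 305.3, 275.8, 329.9]
```

```bash
cat >> h.py <<'E'
def joint(regs,x,y,z=0):
    W={}
    for n,m in regs.items():
        ys,xs=np.where(m);W[n]=(max(ys.min()-8,0),ys.max()+9,max(xs.min()-8,0),xs.max()+9)
    def cost(p):
        parts=[place(Q,*p[:2],p[2]/10,z) for Q in(FOOT,STEM,GRIP)];t=0
        for n,m in regs.items():
            a,b,c,d=W[n];t+=np.abs(render(n,parts,2)-m)[a:b,c:d].sum()
        return t
    out=[]
    for th in np.arange(0,np.pi,np.pi/6):
        r=minimize(cost,[x,y,th*10],method="Nelder-Mead",options=dict(initial_simplex=np.array([[x,y,th*10],[x+5,y,th*10],[x,y+5,th*10],[x,y,th*10+2.5]]),maxfev=80))
        out.append((round(r.fun),r.x[:2].round(1),round(np.degrees(r.x[2]/10)%180,1)))
    out.sort(key=lambda a:a[0]);return out
def clips(seeds):
    S={}
    for n in C:
        optics.capture(n);S[n]=finder.silhouettes("clip_a",n)
    for x,y in seeds:
        regs={}
        for n in C:
            m0=render(n,[place(Q,x,y,0) for Q in(FOOT,GRIP,STEM)],2)>.5
            c=[(( d["region"]&m0).sum()/(d["region"]|m0).sum(),i) for i,d in enumerate(S[n])]
            if c and max(c)[0]>.4: regs[n]=S[n][max(c)[1]]["region"]
        print((x,y),list(regs),joint(regs,x,y)[:3] if regs else None)
E
python3 -c "
from h import *
clips([(596,-327),(464,-217),(476,-58)])"
```

```text
(596, -327) ['top', 'side'] [(75, array([ 595.9, -326.4]), np.float64(179.6)), (78, array([ 595.7, -326.7]), np.float64(179.6)), (82, array([ 596.1, -326.6]), np.float64(3.6))]
(464, -217) ['top', 'side'] [(101, array([ 464.5, -218. ]), np.float64(152.2)), (101, array([ 464.9, -217.9]), np.float64(152.2)), (105, array([ 463.9, -218.7]), np.float64(144.1))]
(476, -58) ['top', 'side'] [(86, array([477.1, -57.6]), np.float64(169.2)), (87, array([477.3, -57.7]), np.float64(169.4)), (88, array([476.9, -58. ]), np.float64(168.9))]
```

```bash
cat > mv.py <<'E'
import sys,json,os,numpy as np
from plant import get_obs
# usage: mv.py x y z yawdeg   -> offset/rot from commanded pose (stored) ; mv.py sync
F="cmd.json";o=get_obs()
yaw=np.degrees(o["tcp_rot"][2]);m=[*o["tool_pos"],yaw]
c=json.load(open(F)) if os.path.exists(F) else m
if sys.argv[1]=="sync": json.dump(m,open(F,"w"));c=m
print("meas",np.round(m,1),"prev cmd",np.round(c,1),"t",round(o["time"],2))
if len(sys.argv)>4:
    for k in range(1,len(sys.argv),4):
        t=[float(v) for v in sys.argv[k:k+4]]
        a=np.radians(c[3]);d=np.array(t[:3])-c[:3];cs,sn=np.cos(a),np.sin(a)
        off=[d[0]*cs+d[1]*sn,d[0]*sn-d[1]*cs,-d[2]]
        dy=(t[3]-c[3]+180)%360-180
        print("offset",np.round(np.array(off)/120,3).tolist(),"rz",round(-dy/360,4))
    json.dump(t,open(F,"w"))
E
python3 mv.py sync; python3 mv.py 601.5 -64.5 130 1.25
```

```text
meas [ 218.3 -477.5  226.7   24.6] prev cmd [ 218.3 -477.5  226.7   24.6] t 2.15
meas [ 218.3 -477.5  226.7   24.6] prev cmd [ 218.3 -477.5  226.7   24.6] t 2.15
offset [4.335, -1.802, 0.806] rz 0.0648
```

```bash
cat > mv.py <<'E'
import sys,json,os,numpy as np
from plant import get_obs
# mv.py sync | mv.py x y z yaw [x y z yaw ...]: calls (offset, rz, rows needed) from the commanded pose
F="cmd.json";o=get_obs()
m=[*o["tool_pos"],np.degrees(o["tcp_rot"][2])]
c=m if sys.argv[1]=="sync" or not os.path.exists(F) else json.load(open(F))
print("meas",np.round(m,1),"cmd",np.round(c,1),"t",round(o["time"],2),"w",round(o["grip_width"],1),"F",np.round(o["contact_force"],1))
for k in range(1 if sys.argv[1]!="sync" else 2,len(sys.argv),4):
    t=np.array([float(v) for v in sys.argv[k:k+4]])
    d=t-c;dy=(d[3]+180)%360-180;d[3]=dy;s=np.array(c,float)
    for N in range(1,12):
        out=[];ok=True;cur=s.copy()
        for i in range(N):
            a=np.radians(cur[3]);cs,sn=np.cos(a),np.sin(a);e=d[:3]/N;r=dy if i==0 else 0
            off=np.array([e[0]*cs+e[1]*sn,e[0]*sn-e[1]*cs,-e[2]])/120
            ok&=np.abs(off).max()<=1
            out.append((np.round(off,3).tolist(),round(-r/360,4),int(np.ceil(max(np.linalg.norm(e)/62.5,abs(r)/10.7)-.01))))
            cur[:3]+=e;cur[3]+=r
        if ok: break
    for q in out: print("  off",q[0],"rz",q[1],"rows>=",q[2])
    c=t.tolist()
json.dump(list(c),open(F,"w"))
E
python3 mv.py sync 601.5 -64.5 130 1.25
```

```text
meas [ 218.3 -477.5  226.7   24.6] cmd [ 218.3 -477.5  226.7   24.6] t 2.15 w 92.0 F [ 0.9  0.4 -0. ]
  off [0.867, -0.36, 0.161] rz 0.0648 rows>= 3
  off [0.654, -0.674, 0.161] rz 0.0 rows>= 2
  off [0.654, -0.674, 0.161] rz 0.0 rows>= 2
  off [0.654, -0.674, 0.161] rz 0.0 rows>= 2
  off [0.654, -0.674, 0.161] rz 0.0 rows>= 2
```

send_rows(
  offset=[
    [0.43,-0.18,0.08],
    [0.867,-0.36,0.161],
    [0.867,-0.36,0.161],
  ],
  delta_rot=[
    [0,0,0.0216],
    [0,0,0.0432],
    [0,0,0.0648],
  ],
  grip=0.45,
)

```text
time: 2.52
tool_pos: [296.8, -391.9, 206.9]
tcp_rot: [-3.14, 0.0, 0.021]
contact_force: [-0.5, 0.2, 0.5]
grip_width: 66.0
finger_force: 0.0
```

send_rows(
  offset=[
    [0.327,-0.337,0.08],
    [0.654,-0.674,0.161],
  ],
  delta_rot=[
    [0,0,0],
    [0,0,0],
  ],
)

```text
time: 2.78
tool_pos: [372.5, -311.7, 188.0]
tcp_rot: [3.141, -0.001, 0.02]
contact_force: [0.5, -0.2, 0.7]
grip_width: 46.6
finger_force: 0.0
```

send_rows(
  offset=[
    [0.327,-0.337,0.08],
    [0.654,-0.674,0.161],
  ],
  delta_rot=[
    [0,0,0],
    [0,0,0],
  ],
)

```text
time: 3.02
tool_pos: [449.5, -228.5, 168.7]
tcp_rot: [3.141, -0.001, 0.021]
contact_force: [0.4, -0.8, 1.0]
grip_width: 41.3
finger_force: 0.0
```

send_rows(
  offset=[
    [0.327,-0.337,0.08],
    [0.654,-0.674,0.161],
  ],
  delta_rot=[
    [0,0,0],
    [0,0,0],
  ],
)

```text
time: 3.28
tool_pos: [526.3, -145.8, 149.3]
tcp_rot: [3.141, -0.001, 0.022]
contact_force: [-0.1, -0.8, 1.4]
grip_width: 41.2
finger_force: 0.0
```

send_rows(
  offset=[
    [0.327,-0.337,0.08],
    [0.654,-0.674,0.161],
    [0.654,-0.674,0.161],
    [0.654,-0.674,0.161],
  ],
  delta_rot=[
    [0,0,0],
    [0,0,0],
    [0,0,0],
    [0,0,0],
  ],
)

```text
time: 3.78
tool_pos: [601.4, -64.7, 129.8]
tcp_rot: [3.141, 0.001, 0.022]
contact_force: [0.7, -0.4, -0.2]
grip_width: 41.4
finger_force: 0.0
```

send_rows(
  offset=[
    [0,0,0.35],
    [0,0,0.7],
    [0,0,0.7],
  ],
  delta_rot=[
    [0,0,0],
    [0,0,0],
    [0,0,0],
  ],
)

```text
time: 4.15
tool_pos: [599.0, -65.6, 43.8]
tcp_rot: [-3.14, 0.006, 0.02]
contact_force: [0.4, 0.4, 0.5]
grip_width: 41.4
finger_force: 0.0
```

send_rows(
  offset=[
    [0,0,0],
    [0,0,0],
    [0,0,0],
    [0,0,0],
  ],
  delta_rot=[
    [0,0,0],
    [0,0,0],
    [0,0,0],
    [0,0,0],
  ],
  grip=0,
)

```text
time: 4.65
tool_pos: [602.4, -64.5, 47.3]
tcp_rot: [3.141, -0.002, 0.022]
contact_force: [-1.0, 1.7, 5.8]
grip_width: 11.9
finger_force: 30.0
```

send_rows(
  offset=[
    [0.1,0,0],
    [0.2,0,0],
    [0.3,0,0],
    [0.38,0,0],
    [0.42,0,0],
    [0.44,0,0],
    [0.44,0,0],
  ],
  delta_rot=[
    [0,0,0],
    [0,0,0],
    [0,0,0],
    [0,0,0],
    [0,0,0],
    [0,0,0],
    [0,0,0],
  ],
)

```text
time: 5.52
tool_pos: [649.7, -63.3, 47.1]
tcp_rot: [-3.141, 0.011, 0.022]
contact_force: [-20.8, -0.1, 18.1]
grip_width: 11.7
finger_force: 30.0
```

```bash
sed -i 's/.*/[654.3,-63.4,46,1.25]/' cmd.json; python3 mv.py 654.3 -63.4 140 1.25 477 -57.7 130 79.2 477 -57.7 39 79.2
```

```text
meas [649.7 -63.3  47.1   1.3] cmd [654.3 -63.4  46.    1.2] t 5.53 w 11.7 F [-20.8  -0.1  18.1]
  off [0.0, 0.0, -0.783] rz -0.0 rows>= 2
  off [-0.738, -0.04, 0.042] rz -0.2165 rows>= 8
  off [-0.115, -0.73, 0.042] rz 0.0 rows>= 2
  off [0.0, 0.0, 0.758] rz -0.0 rows>= 2
```

send_rows(
  offset=[
    [0.43,0,0],
    [0.43,0,0],
    [0.43,0,-0.4],
    [0.43,0,-0.78],
  ],
  delta_rot=[
    [0,0,0],
    [0,0,0],
    [0,0,0],
    [0,0,0],
  ],
  grip=0.45,
)

```text
time: 6.02
tool_pos: [705.4, -62.3, 140.2]
tcp_rot: [-3.141, 0.002, 0.022]
contact_force: [0.3, -0.7, 0.2]
grip_width: 40.6
finger_force: 0.0
```

I gave that offset as if it were measured from the previous call, so the arm went 52 mm too far in +x. No harm shows yet. I'll recompute from the true pose and check the gate in a picture.

```bash
python3 mv.py sync 477 -57.7 130 79.2 477 -57.7 39 79.2; python3 -c "
from h import *
im=optics.capture('top')[:,:,::-1]
cv2.imwrite('pics/t2.png',cv2.resize(im[150:310,150:400],None,fx=3,fy=3,interpolation=cv2.INTER_CUBIC))
clips([(596,-327),(464,-217),(477,-58)])"
```

```text
meas [705.4 -62.3 140.2   1.3] cmd [705.4 -62.3 140.2   1.3] t 6.03 w 40.6 F [ 0.3 -0.7  0.2]
  off [-0.951, -0.04, 0.042] rz -0.2165 rows>= 8
  off [-0.159, -0.938, 0.042] rz 0.0 rows>= 2
  off [0.0, 0.0, 0.758] rz -0.0 rows>= 2
(596, -327) ['top', 'side'] [(69, array([ 595.5, -326.3]), np.float64(179.1)), (69, array([ 595.5, -326.3]), np.float64(178.6)), (71, array([ 596.1, -326.7]), np.float64(179.6))]
(464, -217) ['top', 'side'] [(71, array([ 464.2, -217.5]), np.float64(146.1)), (72, array([ 464. , -217.9]), np.float64(145.2)), (73, array([ 463.8, -217.5]), np.float64(145.9))]
(477, -58) ['top', 'side'] [(113, array([477.1, -59.9]), np.float64(171.2)), (113, array([477.1, -59.9]), np.float64(171.2)), (114, array([477.1, -59.8]), np.float64(171.2))]
```

View pics/t2.png

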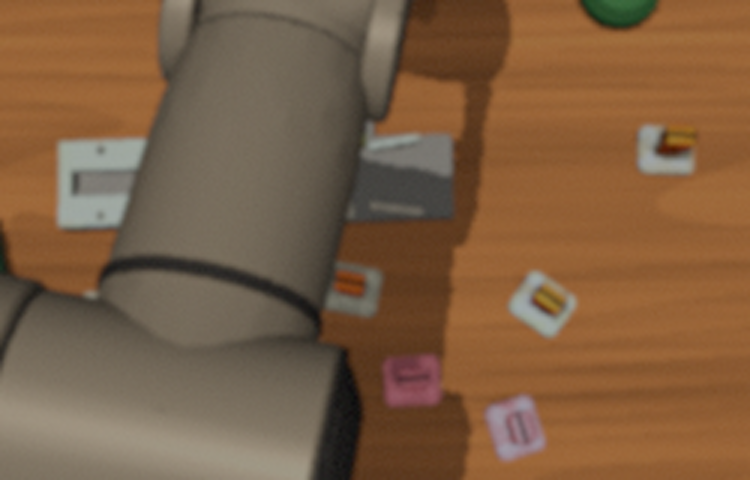

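The arm hides the gate in this view. The three orange clips are unmoved, at about (667,150), (543,303) and (352,288) in the crop. I'll fetch the nearest clip.

send_rows(
  offset=[
    [-0.3,-0.04,0.042],
    [-0.6,-0.04,0.042],
    [-0.951,-0.04,0.042],
    [-0.951,-0.04,0.042],
    [-0.951,-0.04,0.042],
    [-0.951,-0.04,0.042],
    [-0.951,-0.04,0.042],
    [-0.951,-0.04,0.042],
  ],
  delta_rot=[
    [0,0,-0.029],
    [0,0,-0.058],
    [0,0,-0.087],
    [0,0,-0.116],
    [0,0,-0.145],
    [0,0,-0.174],
    [0,0,-0.203],
    [0,0,-0.2165],
  ],
)

```text
time: 7.28
tool_pos: [590.6, -59.9, 132.7]
tcp_rot: [-3.138, 0.0, 1.386]
contact_force: [0.3, 0.5, -0.3]
grip_width: 41.2
finger_force: 0.0
```

send_rows(
  offset=[
    [-0.08,-0.47,0.042],
    [-0.159,-0.938,0.042],
    [-0.159,-0.938,0.042],
  ],
  delta_rot=[
    [0,0,0],
    [0,0,0],
    [0,0,0],
  ],
)

```text
time: 7.65
tool_pos: [471.6, -56.4, 127.4]
tcp_rot: [-3.132, -0.001, 1.382]
contact_force: [0.9, 0.1, -0.0]
grip_width: 41.1
finger_force: 0.0
```

send_rows(
  offset=[
    [0,0,0.4],
    [0,0,0.7],
    [0,0,0.75],
    [0,0,0.75],
  ],
  delta_rot=[
    [0,0,0],
    [0,0,0],
    [0,0,0],
    [0,0,0],
  ],
)

```text
time: 8.15
tool_pos: [478.2, -57.8, 39.6]
tcp_rot: [-3.141, 0.0, 1.382]
contact_force: [-0.1, 0.0, 0.0]
grip_width: 41.4
finger_force: 0.0
```

send_rows(
  offset=[
    [0,0,0],
    [0,0,0],
    [0,0,0],
    [0,0,0],
  ],
  delta_rot=[
    [0,0,0],
    [0,0,0],
    [0,0,0],
    [0,0,0],
  ],
  grip=0,
)

```text
time: 8.65
tool_pos: [478.0, -57.7, 40.1]
tcp_rot: [3.141, 0.0, 1.382]
contact_force: [-0.9, 1.3, 3.6]
grip_width: 16.2
finger_force: 30.0
```

```bash
echo '[477,-57.7,40,79.2]' > cmd.json; python3 mv.py 477 -57.7 110 79.2 568.3 -124 100 91.2
```

```text
meas [478.  -57.7  40.1  79.2] cmd [477.  -57.7  40.   79.2] t 8.65 w 16.2 F [-0.9  1.3  3.6]
  off [0.0, 0.0, -0.583] rz -0.0 rows>= 2
  off [-0.4, 0.851, 0.083] rz -0.0333 rows>= 2
```

send_rows(
  offset=[
    [0,0,-0.3],
    [0,0,-0.583],
    [0,0,-0.583],
  ],
  delta_rot=[
    [0,0,0],
    [0,0,0],
    [0,0,0],
  ],
)

```text
time: 9.02
tool_pos: [479.4, -58.2, 111.6]
tcp_rot: [3.136, 0.001, 1.382]
contact_force: [0.1, -0.5, -1.6]
grip_width: 15.9
finger_force: 30.0
```

send_rows(
  offset=[
    [-0.2,0.42,0],
    [-0.4,0.851,0.083],
    [-0.4,0.851,0.33],
    [-0.4,0.851,0.33],
    [-0.4,0.851,0.33],
  ],
  delta_rot=[
    [0,0,-0.017],
    [0,0,-0.0333],
    [0,0,-0.0333],
    [0,0,-0.0333],
    [0,0,-0.0333],
  ],
)

```text
time: 9.65
tool_pos: [568.6, -123.6, 69.8]
tcp_rot: [-3.141, -0.0, 1.591]
contact_force: [0.3, 0.9, -1.6]
grip_width: 15.9
finger_force: 30.0
```

```bash
echo '[568.3,-124,70.4,91.2]' > cmd.json; python3 mv.py 568.3 -124 70.4 91.2; python3 -c "
from h import *
for n,(l,t,w,h_) in {'top':(220,165,120,90),'side':(215,170,110,90)}.items():
    im=optics.capture(n)[:,:,::-1]
    cv2.imwrite(f'pics/{n}3.png',cv2.resize(im[t:t+h_,l:l+w],None,fx=6,fy=6,interpolation=cv2.INTER_CUBIC))
a=cv2.imread('pics/top3.png');b=cv2.imread('pics/side3.png');k=min(a.shape[0],b.shape[0])
m=np.hstack([a[:k],b[:k]]);cv2.imwrite('pics/m3.png',cv2.resize(m,None,fx=800/m.shape[1],fy=800/m.shape[1]))
"
```

```text
meas [ 568.6 -123.6   69.8   91.2] cmd [ 568.3 -124.    70.4   91.2] t 9.65 w 15.9 F [ 0.3  0.9 -1.6]
  off [0.0, 0.0, -0.0] rz -0.0 rows>= 0
```

View pics/m3.png

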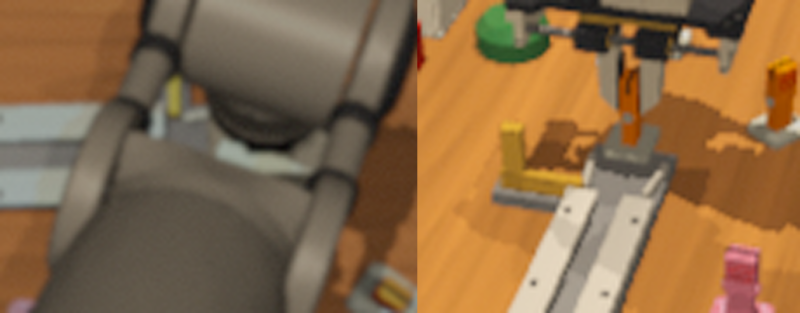

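The side view shows the gate open, with its plate clear to the left of the lane. The gripped clip hangs centred over the apron at about (632,130). I'll lower it and slide it in.

send_rows(
  offset=[
    [0,0,0.07],
    [0,0,0.137],
    [0,0,0.137],
    [0,0,0.137],
  ],
  delta_rot=[
    [0,0,0],
    [0,0,0],
    [0,0,0],
    [0,0,0],
  ],
)

```text
time: 10.25
tool_pos: [569.2, -124.0, 53.5]
tcp_rot: [-3.142, 0.0, 1.591]
contact_force: [0.1, 0.4, -0.7]
grip_width: 15.6
finger_force: 30.0
```

send_rows(
  offset=[
    [0.07,0,0],
    [0.14,0,0],
    [0.21,0,0],
    [0.28,0,0],
    [0.35,0,0],
    [0.35,0,0],
  ],
  delta_rot=[
    [0,0,0],
    [0,0,0],
    [0,0,0],
    [0,0,0],
    [0,0,0],
    [0,0,0],
  ],
)

```text
time: 11.0
tool_pos: [568.3, -81.3, 53.6]
tcp_rot: [-3.142, 0.0, 1.592]
contact_force: [-0.1, 1.3, -0.5]
grip_width: 15.6
finger_force: 30.0
```

send_rows(
  offset=[
    [0.06,0,0],
    [0.12,0,0],
    [0.18,0,0],
    [0.24,0,0],
    [0.3,0,0],
    [0.36,0,0],
    [0.42,0,0],
    [0.42,0,0],
  ],
  delta_rot=[
    [0,0,0],
    [0,0,0],
    [0,0,0],
    [0,0,0],
    [0,0,0],
    [0,0,0],
    [0,0,0],
    [0,0,0],
  ],
)

```text
time: 12.0
tool_pos: [567.2, -31.1, 53.6]
tcp_rot: [-3.142, 0.0, 1.592]
contact_force: [-0.2, 1.1, -1.1]
grip_width: 15.8
finger_force: 30.0
```

send_rows(
  offset=[
    [0.12,0,0],
    [0.24,0,0],
    [0.36,0,0],
    [0.48,0,0],
    [0.6,0,0],
    [0.72,0,0],
    [0.84,0,0],
    [0.84,0,0],
  ],
  delta_rot=[
    [0,0,0],
    [0,0,0],
    [0,0,0],
    [0,0,0],
    [0,0,0],
    [0,0,0],
    [0,0,0],
    [0,0,0],
  ],
)

```text
time: 13.0
tool_pos: [565.1, 70.2, 53.5]
tcp_rot: [-3.142, 0.0, 1.593]
contact_force: [-1.1, -0.1, -0.4]
grip_width: 16.1
finger_force: 30.0
```

send_rows(
  offset=[
    [0.1,0,0],
    [0.2,0,0],
    [0.3,0,0],
    [0.4,0,0],
    [0.5,0,0],
    [0.5,0,0],
  ],
  delta_rot=[
    [0,0,0],
    [0,0,0],
    [0,0,0],
    [0,0,0],
    [0,0,0],
    [0,0,0],
  ],
)

```text
time: 13.75
tool_pos: [563.9, 130.1, 53.5]
tcp_rot: [3.142, 0.0, 1.593]
contact_force: [-0.5, -0.5, -2.1]
grip_width: 16.3
finger_force: 30.0
```

```bash
echo '[563,129.1,54,91.2]' > cmd.json; python3 mv.py 563 129.1 130 91.2 464.2 -217.7 130 58.5 464.2 -217.7 40 58.5
```

```text
meas [563.9 130.1  53.5  91.2] cmd [563.  129.1  54.   91.2] t 13.75 w 16.3 F [-0.5 -0.5 -2.1]
  off [0.0, 0.0, -0.633] rz -0.0 rows>= 2
  off [-0.957, -0.295, -0.0] rz 0.0908 rows>= 4
  off [-0.965, 0.269, -0.0] rz 0.0 rows>= 2
  off [-0.965, 0.269, -0.0] rz 0.0 rows>= 2
  off [0.0, 0.0, 0.75] rz -0.0 rows>= 2
```

send_rows(
  offset=[
    [0,0,0],
    [0,0,0],
    [0,0,-0.3],
    [0,0,-0.633],
  ],
  delta_rot=[
    [0,0,0],
    [0,0,0],
    [0,0,0],
    [0,0,0],
  ],
  grip=0.45,
)

```text
time: 14.25
tool_pos: [563.6, 128.6, 129.9]
tcp_rot: [-3.14, 0.0, 1.591]
contact_force: [0.1, -0.2, -0.2]
grip_width: 41.3
finger_force: 0.0
```

send_rows(
  offset=[
    [-0.45,-0.14,0],
    [-0.957,-0.295,0],
    [-0.957,-0.295,0],
    [-0.957,-0.295,0],
  ],
  delta_rot=[
    [0,0,0.025],
    [0,0,0.05],
    [0,0,0.075],
    [0,0,0.0908],
  ],
)

```text
time: 14.75
tool_pos: [530.8, 12.0, 129.9]
tcp_rot: [3.141, -0.0, 1.014]
contact_force: [0.1, 0.4, 0.4]
grip_width: 41.5
finger_force: 0.0
```

```bash
python3 -c "
from h import *
clips([(596,-327),(464,-217)])"
```

```text
(596, -327) ['top'] [(40, array([ 595. , -327.2]), np.float64(177.7)), (42, array([ 594.7, -326.7]), np.float64(179.7)), (44, array([ 595.4, -327.6]), np.float64(172.5))]
(464, -217) ['top', 'side'] [(86, array([ 464.1, -217.9]), np.float64(146.0)), (86, array([ 464.1, -218. ]), np.float64(145.6)), (88, array([ 464.6, -217.7]), np.float64(144.8))]
```

send_rows(
  offset=[
    [-0.48,0.135,0],
    [-0.965,0.269,0],
  ],
  delta_rot=[
    [0,0,0],
    [0,0,0],
  ],
)

```text
time: 15.2
tool_pos: [497.8, -102.6, 129.6]
tcp_rot: [3.141, 0.0, 1.025]
contact_force: [0.3, -1.1, 0.4]
grip_width: 41.5
finger_force: 0.0
```

send_rows(
  offset=[
    [-0.48,0.135,0],
    [-0.965,0.269,0],
    [-0.965,0.269,0],
  ],
  delta_rot=[
    [0,0,0.003],
    [0,0,0.006],
    [0,0,0.006],
  ],
)

```text
time: 15.58
tool_pos: [464.0, -221.3, 129.6]
tcp_rot: [3.141, 0.001, 0.979]
contact_force: [0.2, 1.1, 0.3]
grip_width: 41.4
finger_force: 0.0
```

send_rows(
  offset=[
    [0,0,0.4],
    [0,0,0.7],
    [0,0,0.75],
    [0,0,0.75],
  ],
  delta_rot=[
    [0,0,0],
    [0,0,0],
    [0,0,0],
    [0,0,0],
  ],
)

```text
time: 16.08
tool_pos: [465.5, -217.1, 40.0]
tcp_rot: [3.141, -0.0, 0.985]
contact_force: [-0.5, 1.1, 0.7]
grip_width: 41.1
finger_force: 0.0
```

send_rows(
  offset=[
    [0,0,0],
    [0,0,0],
    [0,0,0],
    [0,0,0],
  ],
  delta_rot=[
    [0,0,0],
    [0,0,0],
    [0,0,0],
    [0,0,0],
  ],
  grip=0,
)

```text
time: 16.58
tool_pos: [465.0, -217.6, 40.1]
tcp_rot: [3.141, -0.0, 0.983]
contact_force: [-1.2, 0.9, 5.5]
grip_width: 15.7
finger_force: 30.0
```

```bash
echo '[464.2,-217.7,40,56.3]' > cmd.json; python3 mv.py 464.2 -217.7 110 56.3 568.2 -124 100 91.2 568.2 -124 54 91.2
```

```text
meas [ 465.  -217.6   40.1   56.3] cmd [ 464.2 -217.7   40.    56.3] t 16.57 w 15.7 F [-1.2  0.9  5.5]
  off [0.0, 0.0, -0.583] rz -0.0 rows>= 2
  off [0.565, 0.144, 0.042] rz -0.0969 rows>= 4
  off [0.381, 0.441, 0.042] rz 0.0 rows>= 2
  off [0.0, 0.0, 0.383] rz -0.0 rows>= 1
```

send_rows(
  offset=[
    [0,0,-0.3],
    [0,0,-0.583],
    [0,0,-0.583],
  ],
  delta_rot=[
    [0,0,0],
    [0,0,0],
    [0,0,0],
  ],
)

```text
time: 16.95
tool_pos: [466.3, -218.6, 111.6]
tcp_rot: [3.136, 0.0, 0.983]
contact_force: [-0.2, -0.6, -1.3]
grip_width: 15.8
finger_force: 30.0
```

send_rows(
  offset=[
    [0.28,0.07,0.042],
    [0.565,0.144,0.042],
    [0.565,0.144,0.042],
    [0.565,0.144,0.042],
  ],
  delta_rot=[
    [0,0,-0.025],
    [0,0,-0.05],
    [0,0,-0.075],
    [0,0,-0.0969],
  ],
)

```text
time: 17.45
tool_pos: [516.4, -170.0, 102.7]
tcp_rot: [-3.139, -0.001, 1.598]
contact_force: [-0.3, -0.2, -1.6]
grip_width: 16.0
finger_force: 30.0
```

send_rows(
  offset=[
    [0.19,0.22,0.042],
    [0.381,0.441,0.042],
    [0.381,0.441,0.042],
  ],
  delta_rot=[
    [0,0,0],
    [0,0,0],
    [0,0,0],
  ],
)

```text
time: 17.82
tool_pos: [569.3, -122.3, 97.7]
tcp_rot: [-3.14, -0.001, 1.594]
contact_force: [-0.8, 0.6, -1.3]
grip_width: 15.4
finger_force: 30.0
```

send_rows(
  offset=[
    [0,0,0.2],
    [0,0,0.34],
    [0,0,0.383],
    [0,0,0.383],
  ],
  delta_rot=[
    [0,0,0],
    [0,0,0],
    [0,0,0],
    [0,0,0],
  ],
)

```text
time: 18.32
tool_pos: [568.5, -124.3, 53.3]
tcp_rot: [-3.141, -0.0, 1.591]
contact_force: [-0.3, 0.4, -1.2]
grip_width: 15.8
finger_force: 30.0
```

send_rows(
  offset=[
    [0.07,0,0],
    [0.14,0,0],
    [0.21,0,0],
    [0.28,0,0],
    [0.35,0,0],
    [0.35,0,0],
  ],
  delta_rot=[
    [0,0,0],
    [0,0,0],
    [0,0,0],
    [0,0,0],
    [0,0,0],
    [0,0,0],
  ],
)

```text
time: 19.08
tool_pos: [567.9, -81.2, 53.4]
tcp_rot: [-3.142, 0.0, 1.593]
contact_force: [0.5, 0.1, -1.5]
grip_width: 16.0
finger_force: 30.0
```

send_rows(
  offset=[
    [0.06,0,0],
    [0.12,0,0],
    [0.18,0,0],
    [0.24,0,0],
    [0.3,0,0],
    [0.36,0,0],
    [0.42,0,0],
    [0.42,0,0],
  ],
  delta_rot=[
    [0,0,0],
    [0,0,0],
    [0,0,0],
    [0,0,0],
    [0,0,0],
    [0,0,0],
    [0,0,0],
    [0,0,0],
  ],
)

```text
time: 20.08
tool_pos: [566.8, -31.0, 53.4]
tcp_rot: [-3.142, 0.0, 1.593]
contact_force: [0.4, 0.1, -1.0]
grip_width: 15.7
finger_force: 30.0
```

send_rows(
  offset=[
    [0.12,0,0],
    [0.24,0,0],
    [0.36,0,0],
    [0.48,0,0],
    [0.6,0,0],
    [0.72,0,0],
    [0.84,0,0],
    [0.9,0,0],
  ],
  delta_rot=[
    [0,0,0],
    [0,0,0],
    [0,0,0],
    [0,0,0],
    [0,0,0],
    [0,0,0],
    [0,0,0],
    [0,0,0],
  ],
)

```text
time: 21.08
tool_pos: [564.5, 77.4, 53.4]
tcp_rot: [-3.142, 0.0, 1.593]
contact_force: [0.6, -1.6, -1.2]
grip_width: 15.8
finger_force: 30.0
```

send_rows(
  offset=[
    [0,0,0],
  ],
  delta_rot=[
    [0,0,0],
  ],
)

```text
time: 21.2
tool_pos: [564.6, 76.9, 53.4]
tcp_rot: [3.142, 0.0, 1.593]
contact_force: [0.3, -1.1, -0.9]
grip_width: 15.7
finger_force: 30.0
```

```bash
echo '[564,76.4,54,91.2]' > cmd.json; python3 mv.py 564 76.4 130 91.2 575.5 -140 130 89
```

```text
meas [564.6  76.9  53.4  91.3] cmd [564.   76.4  54.   91.2] t 21.2 w 15.7 F [ 0.3 -1.1 -0.9]
  off [0.0, 0.0, -0.633] rz -0.0 rows>= 2
  off [-0.902, 0.029, -0.0] rz 0.0061 rows>= 2
  off [-0.901, 0.064, -0.0] rz 0.0 rows>= 2
```

send_rows(
  offset=[
    [0,0,0],
    [0,0,0],
    [0,0,-0.3],
    [0,0,-0.633],
  ],
  delta_rot=[
    [0,0,0],
    [0,0,0],
    [0,0,0],
    [0,0,0],
  ],
  grip=0.45,
)

```text
time: 21.7
tool_pos: [564.2, 75.9, 129.8]
tcp_rot: [-3.14, 0.0, 1.591]
contact_force: [-0.2, 0.3, 0.4]
grip_width: 41.2
finger_force: 0.0
```

send_rows(
  offset=[
    [-0.45,0.03,0],
    [-0.9,0.067,0],
  ],
  delta_rot=[
    [0,0,0.006],
    [0,0,0.006],
  ],
)

```text
time: 21.95
tool_pos: [575.3, -32.6, 130.4]
tcp_rot: [3.14, 0.001, 1.555]
contact_force: [0.8, -0.1, 0.3]
grip_width: 41.3
finger_force: 0.0
```

send_rows(
  offset=[
    [-0.45,0.03,0],
    [-0.9,0.033,0],
    [-0.9,0.033,0],
  ],
  delta_rot=[
    [0,0,0],
    [0,0,0],
    [0,0,0],
  ],
)

```text
time: 22.32
tool_pos: [576.8, -143.7, 129.4]
tcp_rot: [3.141, 0.001, 1.549]
contact_force: [0.0, 1.4, -0.3]
grip_width: 41.4
finger_force: 0.0
```

```bash
python3 mv.py sync; python3 -c "
from h import *
clips([(596,-327)])
for n in C:
    im=optics.capture(n)[:,:,::-1]; cv2.imwrite(f'pics/{n}4.png',im)
    optics.capture(n)
    for d in finder.boxes_of('clip_a',n): print(n,round(d['confidence'],2),np.array(d['box']))
"
```

```text
meas [ 576.8 -143.7  129.4   88.7] cmd [ 576.8 -143.7  129.4   88.7] t 22.32 w 41.4 F [ 0.   1.4 -0.3]
(596, -327) ['top'] [(34, array([ 594.7, -326.4]), np.float64(0.5)), (34, array([ 594.6, -326.5]), np.float64(179.8)), (36, array([ 595.2, -326.6]), np.float64(176.2))]
top 0.76 [363.9 192.  383.4 209.3]
top 0.72 [313.  279.7 331.4 303.8]
top 0.62 [204.1 200.3 224.1 213.8]
top 0.45 [224.2 252.7 232.9 270.2]
top 0.44 [183.6 204.  205.7 215. ]
side 0.89 [297.9 241.8 317.6 269. ]
side 0.84 [343.  196.  356.6 221.6]
side 0.69 [335.2 232.7 350.6 255.4]
side 0.68 [252.5 236.6 261.6 269.8]
side 0.62 [326.7 209.  338.1 236.8]
side 0.55 [243.7 251.2 256.7 282.3]
side 0.45 [235.8 203.7 260.2 223.5]
side 0.33 [252.7 308.6 272.  332.5]
```

View pics/side4.png

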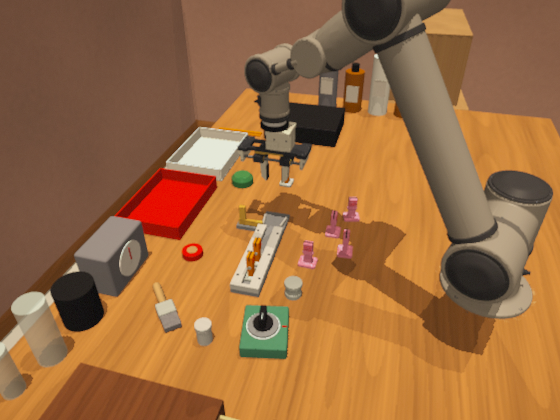

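The side view shows two clips standing in the rail, at about (256,248) and (250,265), and the gate open. The last orange clip's foot is at about (287,182). There is no fourth orange clip.

```bash
python3 mv.py sync 595.3 -326.5 130 89 595.3 -326.5 40 89
```

```text
meas [ 577.2 -138.7  129.5   89.1] cmd [ 577.2 -138.7  129.5   89.1] t 22.82 w 41.7 F [0.  0.  0.5]
  off [-0.781, 0.088, -0.002] rz 0.0003 rows>= 2
  off [-0.781, 0.089, -0.002] rz 0.0 rows>= 2
  off [0.0, 0.0, 0.75] rz -0.0 rows>= 2
```

send_rows(
  offset=[
    [-0.4,0.045,0],
    [-0.781,0.088,0],
  ],
  delta_rot=[
    [0,0,0],
    [0,0,0],
  ],
)

```text
time: 23.08
tool_pos: [586.5, -233.7, 129.7]
tcp_rot: [3.141, 0.0, 1.556]
contact_force: [0.7, -0.4, -0.7]
grip_width: 41.4
finger_force: 0.0
```

send_rows(
  offset=[
    [-0.4,0.045,0],
    [-0.781,0.089,0],
    [-0.781,0.089,0],
  ],
  delta_rot=[
    [0,0,0],
    [0,0,0],
    [0,0,0],
  ],
)

```text
time: 23.45
tool_pos: [594.8, -330.4, 128.8]
tcp_rot: [3.141, 0.001, 1.551]
contact_force: [-0.0, 0.6, 1.2]
grip_width: 41.4
finger_force: 0.0
```

send_rows(
  offset=[
    [0,0,0.4],
    [0,0,0.7],
    [0,0,0.75],
    [0,0,0.75],
  ],
  delta_rot=[
    [0,0,0],
    [0,0,0],
    [0,0,0],
    [0,0,0],
  ],
)

```text
time: 23.95
tool_pos: [595.8, -326.8, 40.3]
tcp_rot: [3.141, 0.0, 1.555]
contact_force: [-0.7, -0.8, 1.2]
grip_width: 41.5
finger_force: 0.0
```

send_rows(
  offset=[
    [0,0,0],
    [0,0,0],
    [0,0,0],
    [0,0,0],
  ],
  delta_rot=[
    [0,0,0],
    [0,0,0],
    [0,0,0],
    [0,0,0],
  ],
  grip=0,
)

```text
time: 24.45
tool_pos: [595.3, -327.4, 40.1]
tcp_rot: [3.141, 0.001, 1.554]
contact_force: [-0.9, -0.1, 4.3]
grip_width: 15.9
finger_force: 30.0
```

send_rows(
  offset=[
    [0,0,-0.2],
    [0,0,-0.4],
    [0,0,-0.5],
    [0,0,-0.5],
  ],
  delta_rot=[
    [0,0,0],
    [0,0,0],
    [0,0,0],
    [0,0,0],
  ],
)

```text
time: 24.95
tool_pos: [595.5, -327.4, 100.0]
tcp_rot: [3.14, 0.001, 1.554]
contact_force: [0.3, -0.6, -2.4]
grip_width: 15.6
finger_force: 30.0
```

```bash
python3 mv.py sync 568.2 -124 100 91.2 568.2 -124 54 91.2
```

```text
meas [ 595.5 -327.4  100.    89. ] cmd [ 595.5 -327.4  100.    89. ] t 24.95 w 15.6 F [ 0.3 -0.6 -2.4]
  off [0.845, -0.128, 0.0] rz -0.006 rows>= 2
  off [0.85, -0.096, 0.0] rz 0.0 rows>= 2
  off [0.0, 0.0, 0.383] rz -0.0 rows>= 1
```

send_rows(
  offset=[
    [0.42,-0.064,0],
    [0.845,-0.128,0],
  ],
  delta_rot=[
    [0,0,-0.006],
    [0,0,-0.006],
  ],
)

```text
time: 25.2
tool_pos: [580.4, -224.5, 97.7]
tcp_rot: [-3.14, -0.001, 1.591]
contact_force: [0.1, 0.6, -1.4]
grip_width: 15.9
finger_force: 30.0
```

send_rows(
  offset=[
    [0.42,-0.048,0],
    [0.85,-0.096,0],
    [0.85,-0.096,0],
    [0.85,-0.096,0],
  ],
  delta_rot=[
    [0,0,0],
    [0,0,0],
    [0,0,0],
    [0,0,0],
  ],
)

```text
time: 25.7
tool_pos: [567.8, -124.1, 98.8]
tcp_rot: [-3.141, 0.0, 1.592]
contact_force: [0.3, -0.1, -1.1]
grip_width: 15.9
finger_force: 30.0
```

send_rows(
  offset=[
    [0,0,0.2],
    [0,0,0.34],
    [0,0,0.383],
    [0,0,0.383],
  ],
  delta_rot=[
    [0,0,0],
    [0,0,0],
    [0,0,0],
    [0,0,0],
  ],
)

```text
time: 26.2
tool_pos: [567.9, -124.5, 53.2]
tcp_rot: [-3.141, 0.0, 1.591]
contact_force: [0.4, -0.7, 0.5]
grip_width: 16.1
finger_force: 30.0
```

send_rows(
  offset=[
    [0.07,0,0],
    [0.14,0,0],
    [0.21,0,0],
    [0.28,0,0],
    [0.35,0,0],
    [0.35,0,0],
  ],
  delta_rot=[
    [0,0,0],
    [0,0,0],
    [0,0,0],
    [0,0,0],
    [0,0,0],
    [0,0,0],
  ],
)

```text
time: 26.95
tool_pos: [566.9, -81.1, 53.5]
tcp_rot: [-3.142, 0.0, 1.593]
contact_force: [0.2, -0.5, -0.8]
grip_width: 15.9
finger_force: 30.0
```

send_rows(
  offset=[
    [0.06,0,0],
    [0.12,0,0],
    [0.18,0,0],
    [0.24,0,0],
    [0.3,0,0],
    [0.36,0,0],
    [0.42,0,0],
    [0.42,0,0],
  ],
  delta_rot=[
    [0,0,0],
    [0,0,0],
    [0,0,0],
    [0,0,0],
    [0,0,0],
    [0,0,0],
    [0,0,0],
    [0,0,0],
  ],
)

```text
time: 27.95
tool_pos: [565.9, -30.9, 53.5]
tcp_rot: [-3.142, 0.0, 1.593]
contact_force: [-0.4, -1.8, -1.5]
grip_width: 16.0
finger_force: 30.0
```

send_rows(
  offset=[
    [0.08,0,0],
    [0.16,0,0],
    [0.24,0,0],
    [0.32,0,0],
    [0.4,0,0],
    [0.45,0,0],
    [0.45,0,0],
  ],
  delta_rot=[
    [0,0,0],
    [0,0,0],
    [0,0,0],
    [0,0,0],
    [0,0,0],
    [0,0,0],
    [0,0,0],
  ],
)

```text
time: 28.82
tool_pos: [564.7, 23.0, 53.4]
tcp_rot: [-3.142, 0.0, 1.593]
contact_force: [-0.1, 0.5, -1.0]
grip_width: 16.0
finger_force: 30.0
```

send_rows(
  offset=[
    [0,0,0],
    [0,0,0],
    [0,0,-0.3],
    [0,0,-0.633],
    [0,0,-0.633],
  ],
  delta_rot=[
    [0,0,0],
    [0,0,0],
    [0,0,0],
    [0,0,0],
    [0,0,0],
  ],
  grip=0.45,
)

```text
time: 29.45
tool_pos: [566.9, 22.1, 132.7]
tcp_rot: [3.135, 0.001, 1.591]
contact_force: [1.0, -0.2, -0.1]
grip_width: 40.9
finger_force: 0.0
```

```bash
python3 mv.py sync 650.5 -63.5 130 1.25 650.5 -63.5 46 1.25
```

```text
meas [566.9  22.1 132.7  91.2] cmd [566.9  22.1 132.7  91.2] t 29.45 w 40.9 F [ 1.  -0.2 -0.1]
  off [-0.727, 0.682, 0.022] rz 0.2498 rows>= 9
  off [0.0, 0.0, 0.7] rz -0.0 rows>= 2
```

send_rows(
  offset=[
    [-0.3,0.3,0],
    [-0.6,0.55,0],
    [-0.727,0.682,0],
    [-0.727,0.682,0],
    [-0.727,0.682,0],
    [-0.727,0.682,0],
    [-0.727,0.682,0],
    [-0.727,0.682,0],
  ],
  delta_rot=[
    [0,0,0.029],
    [0,0,0.058],
    [0,0,0.087],
    [0,0,0.116],
    [0,0,0.145],
    [0,0,0.174],
    [0,0,0.203],
    [0,0,0.232],
  ],
)

```text
time: 30.45
tool_pos: [647.8, -63.1, 128.0]
tcp_rot: [-3.141, 0.002, 0.128]
contact_force: [1.0, -0.8, -0.6]
grip_width: 41.4
finger_force: 0.0
```

send_rows(
  offset=[
    [0,0,0],
    [0,0,0],
    [0,0,0],
  ],
  delta_rot=[
    [0,0,0.0178],
    [0,0,0.0178],
    [0,0,0.0178],
  ],
)

```text
time: 30.82
tool_pos: [648.1, -63.1, 128.7]
tcp_rot: [-3.141, 0.001, 0.024]
contact_force: [-0.0, -0.5, 0.3]
grip_width: 41.5
finger_force: 0.0
```

```bash
python3 mv.py sync 650 -64 46 1.25; python3 -c "
from h import *
im=optics.capture('side')[:,:,::-1]
cv2.imwrite('pics/s5.png',cv2.resize(im[180:310,210:340],None,fx=4.5,fy=4.5,interpolation=cv2.INTER_CUBIC))"
```

```text
meas [648.1 -63.1 128.7   1.4] cmd [648.1 -63.1 128.7   1.4] t 30.82 w 41.5 F [-0.  -0.5  0.3]
  off [0.015, 0.008, 0.689] rz 0.0004 rows>= 2
```

View pics/s5.png

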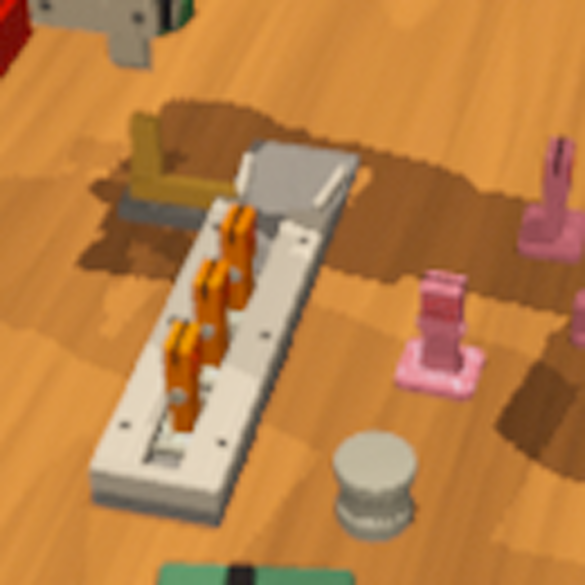

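All three clips stand in the rail with their feet under the lips, and the gate tab is at about (145,150) in the crop. Next I'll shut the gate.

send_rows(
  offset=[
    [0,0,0.35],
    [0.01,0,0.689],
    [0.01,0,0.689],
    [0.01,0,0.689],
  ],
  delta_rot=[
    [0,0,0],
    [0,0,0],
    [0,0,0],
    [0,0,0],
  ],
)

```text
time: 31.38
tool_pos: [650.6, -63.2, 48.2]
tcp_rot: [3.141, -0.002, 0.023]
contact_force: [1.1, -1.0, 0.6]
grip_width: 41.5
finger_force: 0.0
```

send_rows(
  offset=[
    [0,0,0],
    [0,0,0],
    [0,0,0],
    [0,0,0],
  ],
  delta_rot=[
    [0,0,0],
    [0,0,0],
    [0,0,0],
    [0,0,0],
  ],
  grip=0,
)

```text
time: 31.88
tool_pos: [649.9, -63.3, 47.3]
tcp_rot: [3.141, -0.001, 0.022]
contact_force: [-0.5, -1.3, 3.1]
grip_width: 11.8
finger_force: 30.0
```

send_rows(
  offset=[
    [-0.1,0,0],
    [-0.2,0,0],
    [-0.3,0,0],
    [-0.38,0,0],
    [-0.41,0,0],
    [-0.43,0,0],
    [-0.44,0,0],
    [-0.44,0,0],
  ],
  delta_rot=[
    [0,0,0],
    [0,0,0],
    [0,0,0],
    [0,0,0],
    [0,0,0],
    [0,0,0],
    [0,0,0],
    [0,0,0],
  ],
)

```text
time: 32.88
tool_pos: [599.7, -64.5, 47.3]
tcp_rot: [3.141, -0.006, 0.022]
contact_force: [8.5, -1.6, -0.3]
grip_width: 11.3
finger_force: 30.0
```

send_rows(
  offset=[
    [-0.02,0,0],
    [-0.035,0,0],
    [-0.035,0,0],
  ],
  delta_rot=[
    [0,0,0],
    [0,0,0],
    [0,0,0],
  ],
)

```text
time: 33.25
tool_pos: [599.4, -64.6, 47.5]
tcp_rot: [3.14, -0.015, 0.022]
contact_force: [23.5, -0.6, -10.4]
grip_width: 11.4
finger_force: 30.0
```

send_rows(
  offset=[
    [0,0,0],
    [0,0,0],
    [0,0,0],
    [0,0,-0.4],
    [0,0,-0.8],
    [0,0,-0.8],
  ],
  delta_rot=[
    [0,0,0],
    [0,0,0],
    [0,0,0],
    [0,0,0],
    [0,0,0],
    [0,0,0],
  ],
  grip=0.45,
)

```text
time: 34.0
tool_pos: [594.7, -64.6, 147.0]
tcp_rot: [3.14, -0.008, 0.022]
contact_force: [0.7, -0.6, -1.4]
grip_width: 41.3
finger_force: 0.0
```

```bash
python3 mv.py sync 482.5 295 140 89
```

```text
meas [594.7 -64.6 147.    1.3] cmd [594.7 -64.6 147.    1.3] t 34.0 w 41.3 F [ 0.7 -0.6 -1.4]
  off [-0.217, -0.754, 0.015] rz -0.2437 rows>= 9
  off [0.745, -0.247, 0.015] rz 0.0 rows>= 2
  off [0.745, -0.247, 0.015] rz 0.0 rows>= 2
  off [0.745, -0.247, 0.015] rz 0.0 rows>= 2
```

send_rows(
  offset=[
    [-0.1,-0.4,0],
    [-0.217,-0.754,0],
    [-0.217,-0.754,0],
    [-0.217,-0.754,0],
    [-0.217,-0.754,0],
    [-0.217,-0.754,0],
    [-0.217,-0.754,0],
    [-0.217,-0.754,0],
  ],
  delta_rot=[
    [0,0,-0.029],
    [0,0,-0.058],
    [0,0,-0.087],
    [0,0,-0.116],
    [0,0,-0.145],
    [0,0,-0.174],
    [0,0,-0.203],
    [0,0,-0.232],
  ],
)

```text
time: 35.0
tool_pos: [563.7, 25.7, 141.5]
tcp_rot: [-3.139, 0.0, 1.486]
contact_force: [0.7, -0.4, -0.3]
grip_width: 41.4
finger_force: 0.0
```

send_rows(
  offset=[
    [0,0,0],
  ],
  delta_rot=[
    [0,0,0],
  ],
)

```text
time: 35.12
tool_pos: [563.9, 25.7, 141.7]
tcp_rot: [-3.14, 0.0, 1.478]
contact_force: [0.5, 0.0, 0.7]
grip_width: 41.3
finger_force: 0.0
```

```bash
python3 mv.py sync 482.5 295 140 90; python3 -c "
from h import *
for n in C:
    im=optics.capture(n)[:,:,::-1]
    for d in finder.pinpoint('counter_knob_grip',n)[:2]: print(n,d['confidence'],ray(n,d['uv'],71))
    if n=='top': cv2.imwrite('pics/k6.png',cv2.resize(im[180:275,90:310],None,fx=3.6,fy=3.6,interpolation=cv2.INTER_CUBIC))"
```

```text
meas [563.9  25.7 141.7  84.7] cmd [563.9  25.7 141.7  84.7] t 35.12 w 41.3 F [0.5 0.  0.7]
  off [0.724, -0.294, 0.005] rz -0.0147 rows>= 2
  off [0.748, -0.226, 0.005] rz 0.0 rows>= 2
  off [0.748, -0.226, 0.005] rz 0.0 rows>= 2
top 0.83 [480.18 301.57  71.  ]
top 0.25 [560.83 159.37  71.  ]
side 0.93 [481.7  301.98  71.  ]
side 0.31 [534.59 183.07  71.  ]
```

View pics/k6.png

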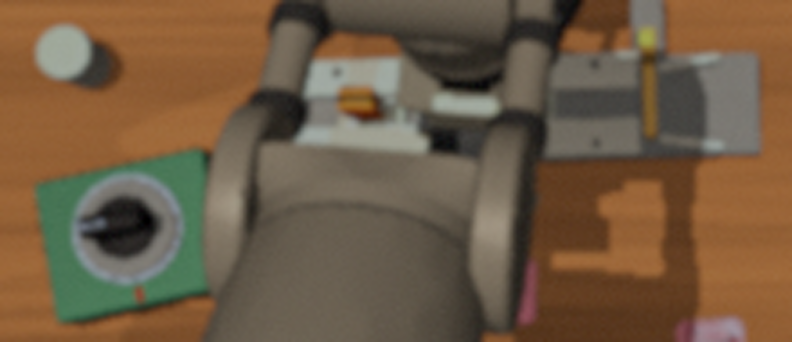

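The gate plate now lies across the lane at about (650,95) in the crop, so it is shut. The knob bar is at about (120,226), pointing image-left, and the red zero mark is at (140,293).

```bash
python3 -c "
from h import *
print(ray('top',(125.0,243.0),34.5))
im=optics.capture('side');hsv=cv2.cvtColor(im,cv2.COLOR_RGB2HSV)
g=((hsv[...,0]>55)&(hsv[...,0]<95)&(hsv[...,1]>110)).astype(np.uint8)
im=optics.capture('top');hsv=cv2.cvtColor(im,cv2.COLOR_RGB2HSV)
g=((hsv[...,0]>55)&(hsv[...,0]<95)&(hsv[...,1]>90)).astype(np.uint8)
g[:200]=0;g[:,170:]=0
c=max(cv2.findContours(g,0,2)[0],key=cv2.contourArea);r=cv2.minAreaRect(c);print(r)
print(ray('top',r[0],34)); b=cv2.boxPoints(r);print(np.array([ray('top',p,34) for p in b]))
for n in C:
  optics.capture(n)
  for d in finder.pinpoint('counter',n)[:1]: print(n,d['confidence'],ray(n,d['uv'],0))"
```

```text
[482.59 292.76  34.5 ]
((113.06470489501953, 248.54116821289062), (38.17975997924805, 20.066070556640625), 77.47119140625)
[469.12 321.76  34.  ]
[[510.22 358.13  34.  ]
 [520.78 310.08  34.  ]
 [428.45 285.77  34.  ]
 [418.14 333.3   34.  ]]
top 0.73 [483.98 285.85   0.  ]
side 0.8 [482.8 294.5   0. ]
```

```bash
python3 mv.py sync 482 296 140 91 482 296 55 91
```

```text
meas [564.6  25.7 142.7  84.8] cmd [564.6  25.7 142.7  84.8] t 35.62 w 41.1 F [-0.3  0.7  1.2]
  off [0.727, -0.297, 0.008] rz -0.0173 rows>= 2
  off [0.755, -0.216, 0.008] rz 0.0 rows>= 2
  off [0.755, -0.216, 0.008] rz 0.0 rows>= 2
  off [0.0, 0.0, 0.708] rz -0.0 rows>= 2
```

send_rows(
  offset=[
    [0.36,-0.15,0],
    [0.727,-0.297,0],
  ],
  delta_rot=[
    [0,0,-0.009],
    [0,0,-0.0173],
  ],
)

```text
time: 35.88
tool_pos: [536.8, 116.3, 142.7]
tcp_rot: [3.141, -0.0, 1.588]
contact_force: [0.6, -0.1, 0.0]
grip_width: 41.9
finger_force: 0.0
```

send_rows(
  offset=[
    [0.38,-0.108,0],
    [0.755,-0.216,0],
  ],
  delta_rot=[
    [0,0,0],
    [0,0,0],
  ],
)

```text
time: 36.12
tool_pos: [509.0, 207.3, 142.8]
tcp_rot: [3.141, -0.0, 1.588]
contact_force: [0.3, -0.1, -0.1]
grip_width: 41.5
finger_force: 0.0
```

send_rows(
  offset=[
    [0.38,-0.108,0],
    [0.755,-0.216,0.01],
    [0.755,-0.216,0.01],
    [0.755,-0.216,0.01],
  ],
  delta_rot=[
    [0,0,0],
    [0,0,0],
    [0,0,0],
    [0,0,0],
  ],
)

```text
time: 36.62
tool_pos: [482.0, 295.7, 141.4]
tcp_rot: [-3.142, 0.001, 1.589]
contact_force: [-0.3, 0.3, -0.7]
grip_width: 41.3
finger_force: 0.0
```

send_rows(
  offset=[
    [0,0,0.35],
    [0,0,0.6],
    [0,0,0.71],
    [0,0,0.71],
    [0,0,0.71],
  ],
  delta_rot=[
    [0,0,0],
    [0,0,0],
    [0,0,0],
    [0,0,0],
    [0,0,0],
  ],
)

```text
time: 37.25
tool_pos: [483.0, 296.0, 57.5]
tcp_rot: [3.139, -0.001, 1.588]
contact_force: [0.2, 0.3, -0.4]
grip_width: 41.3
finger_force: 0.0
```

send_rows(
  offset=[
    [0,0,0],
    [0,0,0],
    [0,0,0],
    [0,0,0],
  ],
  delta_rot=[
    [0,0,0],
    [0,0,0],
    [0,0,0],
    [0,0,0],
  ],
  grip=0,
)

```text
time: 37.75
tool_pos: [481.8, 296.0, 56.5]
tcp_rot: [-3.141, 0.0, 1.589]
contact_force: [-1.0, -0.3, 2.4]
grip_width: 13.8
finger_force: 29.8
```

send_rows(
  offset=[
    [0,0,0],
    [0,0,0],
    [0,0,0],
    [0,0,0],
    [0,0,0],
    [0,0,0],
    [0,0,0],
    [0,0,0],
  ],
  delta_rot=[
    [0,0,-0.025],
    [0,0,-0.05],
    [0,0,-0.075],
    [0,0,-0.1],
    [0,0,-0.125],
    [0,0,-0.15],
    [0,0,-0.175],
    [0,0,-0.2],
  ],
)

```text
time: 38.75
tool_pos: [479.0, 294.0, 56.4]
tcp_rot: [-3.135, -0.005, 2.851]
contact_force: [-10.1, -10.4, 13.2]
grip_width: 13.9
finger_force: 29.9
```

```bash
python3 -c "
from plant import get_obs
import numpy as np
o=get_obs();print(o['tool_pos'],np.degrees(o['tcp_rot']),o['contact_force'],o['moment'],o['joint_positions'])"
```

```text
[479.04136639 293.96769548  56.44123854] [-179.65043757   -0.27608331  163.35039703] [-10.07970707 -10.38373199  13.16941136] [-1.64861609  1.51197481 -0.10563351] [ 0.41491654  0.5984033   1.62196051 -0.00189802  0.92885399 -0.86416185]
```

send_rows(
  offset=[
    [0.009,-0.014,0],
    [0.018,-0.027,0],
    [0.018,-0.027,0],
    [0.018,-0.027,0],
  ],
  delta_rot=[
    [0,0,-0.02],
    [0,0,-0.04],
    [0,0,-0.06],
    [0,0,-0.07],
  ],
)

```text
time: 39.25
tool_pos: [478.8, 292.5, 56.5]
tcp_rot: [-3.14, -0.001, -2.995]
contact_force: [-1.3, -5.3, 4.0]
grip_width: 13.2
finger_force: 29.9
```

send_rows(
  offset=[
    [0,0,0],
    [0,0,0],
    [0,0,0],
    [0,0,0],
  ],
  delta_rot=[
    [0,0,-0.01],
    [0,0,-0.02],
    [0,0,-0.03],
    [0,0,-0.03],
  ],
)

```text
time: 39.75
tool_pos: [478.6, 292.3, 56.4]
tcp_rot: [-3.141, -0.002, -2.811]
contact_force: [-2.1, -6.4, 5.6]
grip_width: 15.0
finger_force: 32.8
```

```bash
python3 -c "
from plant import get_obs
import numpy as np
o=get_obs();print(o['tool_pos'],np.degrees(o['tcp_rot']),o['contact_force'],o['moment'],o['joint_positions'])"
```

```text
[478.56025207 292.33588412  56.43039045] [-1.79937907e+02 -1.05840851e-01 -1.61055242e+02] [-2.14439869 -6.39463744  5.62637576] [-0.83517367  0.13747549 -0.88901541] [ 4.12240144e-01  5.93939606e-01  1.63106925e+00 -1.16971730e-03
  9.18513582e-01 -1.48849467e+00]
```

send_rows(
  offset=[
    [0,0,0],
    [0,0,0],
    [0,0,0],
    [0,0,-0.4],
    [0,0,-0.8],
    [0,0,-0.9],
    [0,0,-0.9],
  ],
  delta_rot=[
    [0,0,0],
    [0,0,0],
    [0,0,0],
    [0,0,0],
    [0,0,0],
    [0,0,0],
    [0,0,0],
  ],
  grip=0.5,
)

```text
time: 40.62
tool_pos: [479.1, 293.7, 164.6]
tcp_rot: [3.142, 0.001, -2.809]
contact_force: [0.1, 0.3, -0.8]
grip_width: 46.4
finger_force: 0.0
```

```bash
python3 mv.py sync 400 100 250 198
```

```text
meas [ 479.1  293.7  164.6 -161. ] cmd [ 479.1  293.7  164.6 -161. ] t 40.62 w 46.4 F [ 0.1  0.3 -0.8]
  off [0.575, -0.656, -0.356] rz 0.0029 rows>= 2
  off [0.563, -0.666, -0.356] rz 0.0 rows>= 2
```

send_rows(
  offset=[
    [0.28,-0.33,-0.18],
    [0.575,-0.656,-0.356],
  ],
  delta_rot=[
    [0,0,0],
    [0,0,0],
  ],
)

```text
time: 40.88
tool_pos: [437.8, 195.5, 205.0]
tcp_rot: [-3.142, -0.005, -2.808]
contact_force: [0.8, 0.2, 0.9]
grip_width: 45.7
finger_force: 0.0
```

send_rows(
  offset=[
    [0.28,-0.33,-0.18],
    [0.563,-0.666,-0.356],
  ],
  delta_rot=[
    [0,0,0],
    [0,0,0],
  ],
)

```text
time: 41.12
tool_pos: [400.0, 97.7, 248.6]
tcp_rot: [3.141, -0.003, -2.809]
contact_force: [0.6, -0.5, 0.4]
grip_width: 46.1
finger_force: 0.0
```

send_rows(
  offset=[
    [0.1,-0.4,0],
    [0.1,-0.9,0],
    [0.1,-0.9,0],
  ],
  delta_rot=[
    [0,0,0],
    [0,0,0],
    [0,0,0],
  ],
)

```text
time: 41.5
tool_pos: [425.6, -10.1, 248.0]
tcp_rot: [3.141, -0.003, -2.815]
contact_force: [-0.4, 0.3, -0.5]
grip_width: 45.9
finger_force: 0.0
```

```bash
python3 -c "
from h import *
print(get_obs()['tool_pos'])
im=optics.capture('top')[:,:,::-1];cv2.imwrite('pics/t7.png',cv2.resize(im[100:320,90:440],None,fx=2.28,fy=2.28,interpolation=cv2.INTER_CUBIC))
im=optics.capture('side')[:,:,::-1];cv2.imwrite('pics/s7.png',cv2.resize(im[140:380,190:400],None,fx=2.5,fy=2.5,interpolation=cv2.INTER_CUBIC))"
```

```text
[425.56 -10.11 248.  ]
```

View pics/t7.png

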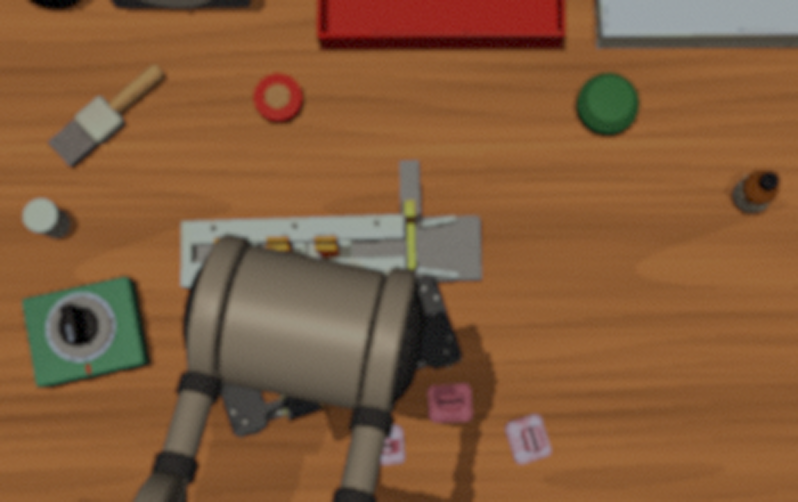

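View pics/s7.png

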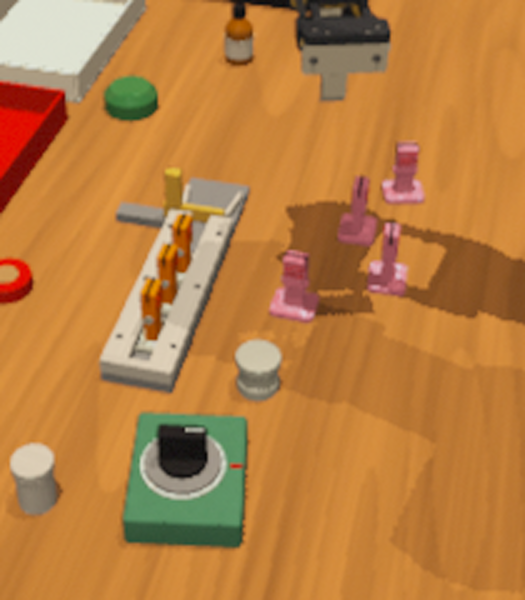

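The gate is shut with its plate across the mouth, and all three clips are inside the rail. The knob bar points at the red zero mark, the bystanders are where they were, and the gripper touches nothing. I'll hand the job in.

```bash
python3 -c "
from plant import ticket
print(ticket.close_job())"
```

```text
the job is handed in; nothing more can be done
None
```

I handed in the job at about 42 s of the 208 s limit: all three orange clips I found are under the rail's lips, the gate is shut behind them, the knob is back at its zero stop, and I left the other items alone.

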